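# Feel along the sprung pads of a sanding fixture

## Task

Check that the five dome pads of the fixture board move freely: run the fingertips lightly along the bowed row from the pad next to the stop block to the last one at the other end, staying low over the line between pads and pushing each pad a few millimetres down as you pass. Do not press hard, shift or lift the board, or disturb the things on and around it; finish clear, with all pads sprung back up.

Things in the scene. Friction and masses are not known exactly. Their poses are not given: they have to be found in the camera images.
- board: plywood fixture board 140 x 310 x 22 mm, about 1.2 to 1.8 kg, loose on the bench, turned any way. Origin: centre of its underside; x across, y along, z up. A dark stop block (110 x 22 mm, 24 mm above the board) is screwed across its -y end, where the row begins. Five grey dome pads stand in a bowed row (radius 150 mm, bulging to +x, 54 mm pad to pad, a thin pencilled line through them).
- pad0_top (a point): top of dome pad 1 of 5 as it stands at rest (the point stays with the board when the pad goes down), the pad nearest the stop block, its centre about 45 mm from the block's face: 6.5 mm above the board's upper face, 28.5 mm above the bench. The pad is 41 mm in diameter, a shallow dome of 36 mm radius
- pad0 (a joint): how far pad 1 is pushed down: 0 up, 0.006 all the way (nearly flush with the board); spring 0.6 N/mm, about 1 N to start, 4.5 N all the way; it springs back by itself
- pad1_top (a point): top of dome pad 2 of 5 as it stands at rest (the point stays with the board when the pad goes down): 6.5 mm above the board's upper face, 28.5 mm above the bench. The pad is 41 mm in diameter, a shallow dome of 36 mm radius
- pad1 (a joint): how far pad 2 is pushed down: 0 up, 0.006 all the way (nearly flush with the board); spring 0.6 N/mm, about 1 N to start, 4.5 N all the way; it springs back by itself
- pad2_top (a point): top of dome pad 3 of 5 as it stands at rest (the point stays with the board when the pad goes down): 6.5 mm above the board's upper face, 28.5 mm above the bench. The pad is 41 mm in diameter, a shallow dome of 36 mm radius
- pad2 (a joint): how far pad 3 is pushed down: 0 up, 0.006 all the way (nearly flush with the board); spring 0.6 N/mm, about 1 N to start, 4.5 N all the way; it springs back by itself
- pad3_top (a point): top of dome pad 4 of 5 as it stands at rest (the point stays with the board when the pad goes down): 6.5 mm above the board's upper face, 28.5 mm above the bench. The pad is 41 mm in diameter, a shallow dome of 36 mm radius
- pad3 (a joint): how far pad 4 is pushed down: 0 up, 0.006 all the way (nearly flush with the board); spring 0.6 N/mm, about 1 N to start, 4.5 N all the way; it springs back by itself
- pad4_top (a point): top of dome pad 5 of 5 as it stands at rest (the point stays with the board when the pad goes down), the pad farthest from the stop block: 6.5 mm above the board's upper face, 28.5 mm above the bench. The pad is 41 mm in diameter, a shallow dome of 36 mm radius
- pad4 (a joint): how far pad 5 is pushed down: 0 up, 0.006 all the way (nearly flush with the board); spring 0.6 N/mm, about 1 N to start, 4.5 N all the way; it springs back by itself
- gap0 (a point): point on the board's upper face (22 mm above the bench), on the line half-way between pads 1 and 2
- gap1 (a point): point on the board's upper face (22 mm above the bench), on the line half-way between pads 2 and 3
- gap2 (a point): point on the board's upper face (22 mm above the bench), on the line half-way between pads 3 and 4
- gap3 (a point): point on the board's upper face (22 mm above the bench), on the line half-way between pads 4 and 5
- pencil: yellow pencil, 96 mm long, lying on the board in the hollow of the bow; a bystander; origin under its middle
- small_offcut: bare wooden offcut 40 x 50 x 20 mm lying on the board in the hollow of the bow; a bystander; origin under its middle
- half_log: split birch half log 71 x 142 x 42 mm, left of the board; a bystander; origin under its middle
- screw_tub: clear tub of screws 77 x 130 x 50 mm, left behind the board; a bystander; origin under its middle. Behind it stands a tall fixed paper rack (beyond world x 0.70, y 0.15 to 0.40): keep the arm in front of that
- nail_tub: clear tub of nails 103 x 117 x 88 mm, right of the board; a bystander; origin under its middle
- bit_box: small blue carton 53 x 56 x 62 mm, right of the board; a bystander; origin under its middle
- screwdriver: blue screwdriver 170 mm long, in front to the right; a bystander; origin under its middle

How it is judged (in metres and radians):
On the way, in this order (a step that is already met when the one before it is completed fails the run):
1. pad 1 from the stop block is pushed down by more than 2 mm under the fingertips (value of joint pad0 above 0.002 m and contact force between the fingers and board above 0.3 N), for 0.05 s.
2. the fingertips pass low (not more than about 35 mm up) along the line between pads 1 and 2, within 14 mm of its middle (horizontal distance between the grasp point and gap0 below 0.014 m and z of the grasp point in the frame of gap0 below 0.055 m), for 0.02 s.
3. pad 2 from the stop block is pushed down by more than 2 mm under the fingertips (value of joint pad1 above 0.002 m and contact force between the fingers and board above 0.3 N), for 0.05 s.
4. the fingertips pass low (not more than about 35 mm up) along the line between pads 2 and 3, within 14 mm of its middle (horizontal distance between the grasp point and gap1 below 0.014 m and z of the grasp point in the frame of gap1 below 0.055 m), for 0.02 s.
5. pad 3 from the stop block is pushed down by more than 2 mm under the fingertips (value of joint pad2 above 0.002 m and contact force between the fingers and board above 0.3 N), for 0.05 s.
6. the fingertips pass low (not more than about 35 mm up) along the line between pads 3 and 4, within 14 mm of its middle (horizontal distance between the grasp point and gap2 below 0.014 m and z of the grasp point in the frame of gap2 below 0.055 m), for 0.02 s.
7. pad 4 from the stop block is pushed down by more than 2 mm under the fingertips (value of joint pad3 above 0.002 m and contact force between the fingers and board above 0.3 N), for 0.05 s.
8. the fingertips pass low (not more than about 35 mm up) along the line between pads 4 and 5, within 14 mm of its middle (horizontal distance between the grasp point and gap3 below 0.014 m and z of the grasp point in the frame of gap3 below 0.055 m), for 0.02 s.
9. pad 5 from the stop block is pushed down by more than 2 mm under the fingertips (value of joint pad4 above 0.002 m and contact force between the fingers and board above 0.3 N), for 0.05 s.
At the end, for the whole second after the job is handed in: All five pads are up again (less than 1 mm down) and the board lies flat and still, its middle and both ends of the row within 15 mm of where they were (value of joint each of pad0, pad1, pad2, pad3, pad4 below 0.001 m and distance of each of board, pad0_top, pad4_top from where it was at the start of the episode below 0.015 m and angle between board's own z axis and vertical below 0.03 rad and linear speed of board below 0.01 m/s); the robot touches nothing.
It fails at once if the fingers press on the board or its pads with more than 20 N (contact force between the fingers and board above 20 N).
It fails at once if the board or either end of its row is shoved more than 15 mm (distance of any of board, pad0_top, pad4_top from where it was at the start of the episode above 0.015 m).
It fails at once if the board is lifted or tipped (height (world z) of board above 0.008 m or angle between board's own z axis and vertical above 0.06 rad).
It fails at once if a bystander is moved by more than 25 mm (distance of any of pencil, small_offcut, half_log, screw_tub, nail_tub, bit_box, screwdriver from where it was at the start of the episode above 0.025 m).
It also fails if it takes over 54 s, if anything falls off the work surface, if the arm or the gripper's body presses on something with over 40 N, if the wrist force passes 120 N, or if a joint passes its speed limit or range.

## Robot

A 7-joint arm with a two-finger parallel gripper is mounted at the origin on a cart in front of the work surface, level with it; the furniture and walls round the work are solid. World frame = base frame: x ahead of the robot, y to its left, z up, the work surface at z = 0. Lengths are in m, angles in degrees, forces in N, time in s.
With the tool pointing down it reaches from about 0.35 to 0.775 m from the base axis. Payload 3.1 kg.
Tool frame: the origin (TCP) lies at the very end of the fingers, on their centre line; the grasp point (between the pads) lies 19 mm behind it (env.tcp_to_grasp is the distance from the TCP to the grasp point, in m); z points along the fingers, y is the line along which they close (so a half turn about z gives the same grasp; the last joint's range is limited). The gripper opens to 85 mm and grips with 20 to 120 N. Pads are 22 mm wide; open, the fingers measure 114 mm over their backs; the gripper's body (76 mm by 85 mm) begins 54 mm behind the grasp point. The pads swing forward as they close: fully open they stand 13 mm farther back than shut.
Start: joints at [-75.499, 17.813, 0.802, 86.603, -0.252, 75.585, -1.558], TCP at [0.16, 0.526, 0.231] pointing down, gripper open.
Joint ranges: [-154.91, 154.91], [-16.99, 109.72], [-72.82, 74.43], [7.12, 147.25], [-82.49, 262.49], [11.32, 116.49], [-174.64, 174.64]. Speed limits (degrees/s): [159.86, 159.86, 180, 180, 180, 180, 180].

## Interface

Orientations are given as a 3x3 rotation matrix whose columns are the frame's x, y, z axes.
In Python, from plant import env gives the robot as it stands. The module is installed in compiled form; this text tells all that it offers. Calls block until the motion is done:
- env.reach(position, orientation): joint-space move of the TCP to a pose.
- env.move_linear(position, rot=None, feed=0.15, contact_N=None): straight line of the TCP; rot=None keeps the orientation; feed is the mean speed in m/s. With contact_N (N) it stops when the force on the tool has changed by that much, and returns True; else False.
- env.movej(angles): joint-space move.
- env.move_gripper(opening, f_grip=None): opening from 0.0 (shut) to 1.0 (fully open); f_grip is the grip in N (None keeps the last); returns when the fingers have stopped.
- env.wait(seconds).
- env.ik(position, orientation): joint angles nearest the present ones, or None.
- env.get_state(): the state.
- env.snapshot(name): name is "side" or "top"; returns the picture (384x512x3 uint8, red, green, blue); there is no depth.
- env.calibration(name): a dict with "mtx" (3x3 intrinsics, pixels), "rvec" (rotation vector, rad) and "tvec" (3), from world to camera coordinates, as OpenCV has them. Camera axes: x right, y down, z forward; pixel columns grow to the right and rows downward; lengths in m; the calibration is good to about 2 mm. A picture is of the moment at which its call begins. calibration takes no time and is no camera call.
A pose or a line that the arm cannot do raises env.Unreachable and nothing moves.
- env.close_job(): hands the job in; it is judged then, once.
The state is a dict: "time": time; "joint_pos": joint angles; "dq": joint speeds; "effort": joint torques, N m; "ee_pos": TCP position; "tcp_rot": TCP orientation; "ft_force": force on the tool from outside, world axes, zero at the start; "moment": the same for the moment, N m; "opening": opening from 0.0 (shut) to 1.0 (fully open); "gripper_force": force on a finger pad.
Only numpy, scipy, OpenCV 4.12 (cv2) and the standard library are available. Lean on these libraries where they do the work, as an engineer would, in place of code of your own. Each camera call takes 0.05 s, during which the arm holds its last target. There are 200 camera calls.

## Working session

There is one attempt and no reset: what is moved stays moved. The work goes in short steps, each a Python script; the robot and the scene stay as the last script left them, time stands still between calls to the robot, and variables do not carry over. Pictures are saved under pics/ and viewed, at most 10 in all, crops included, and the job is handed in when it is done.

```bash
mkdir -p pics
python3 - <<'E'
from plant import env
import cv2
for n in("top","side"):
    cv2.imwrite(f"pics/{n}0.png",env.snapshot(n)[:,:,::-1]); c=env.calibration(n); print(n,c)
s=env.get_state();print(s["time"],s["ft_force"],s["opening"],s["tcp_rot"],env.tcp_to_grasp)
E
```

```text
top {'mtx': array([[406.14917566,   0.        , 256.19834502],
       [  0.        , 406.14917566, 188.34460011],
       [  0.        ,   0.        ,   1.        ]]), 'rvec': array([ 2.1183414 , -2.16333815,  0.18613165]), 'tvec': array([-0.03701362,  0.51006016,  1.16478599])}
side {'mtx': array([[406.91889969,   0.        , 256.43264221],
       [  0.        , 406.91889969, 188.19517203],
       [  0.        ,   0.        ,   1.        ]]), 'rvec': array([ 1.40909962, -1.81422777,  1.07351553]), 'tvec': array([0.0759465 , 0.31806521, 1.04235111])}
0.1 [-0.55759734  0.14708605 -1.22486491] 0.9995042271551909 [[-9.56871373e-01  2.90511407e-01 -5.45112886e-04]
 [ 2.90511908e-01  9.56869152e-01 -2.06314217e-03]
 [-7.77646283e-05 -2.13252347e-03 -9.99997723e-01]] 0.0187
```

View pics/top0.png

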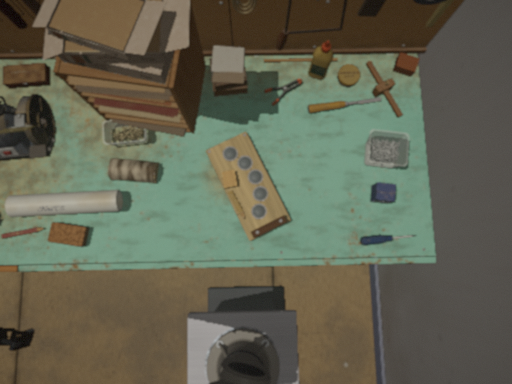

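View pics/side0.png

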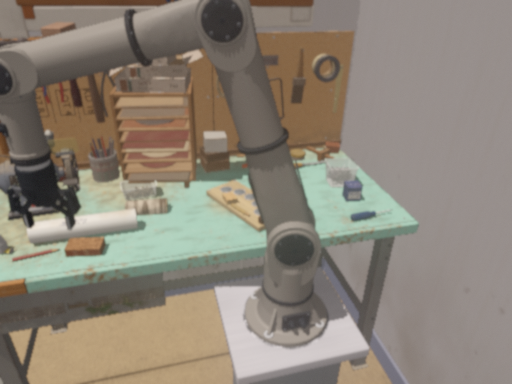

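The top view shows the board at about (249,186), with five grey pads from (230,154) to (259,211). I'll enlarge it to find the stop block.

```bash
cat > h.py <<'E'
import cv2,numpy as np
from plant import env
def ray(n,px,z):
    c=env.calibration(n);R=cv2.Rodrigues(c["rvec"])[0];t=c["tvec"]
    px=np.atleast_2d(px).astype(float)
    d=np.c_[px,np.ones(len(px))]@np.linalg.inv(c["mtx"]).T@R
    o=-R.T@t
    return o+d*((z-o[2])/d[:,2])[:,None]
E
python3 - <<'E'
from h import *
im=cv2.imread("pics/top0.png"); x0,y0=195,120
cv2.imwrite("pics/crop.png",cv2.resize(im[y0:y0+130,x0:x0+110],None,fx=4.5,fy=4.5,interpolation=cv2.INTER_CUBIC))
hsv=cv2.cvtColor(im,cv2.COLOR_BGR2HSV)
for u,v in[(230,154),(245,163),(256,177),(261,192),(259,211),(270,228),(225,165),(245,205)]: print(u,v,hsv[v,u])
E
```

```text
230 154 [ 54  12 104]
245 163 [ 40   8 102]
256 177 [45 10 99]
261 192 [35 16 96]
259 211 [ 43  18 102]
270 228 [ 12 123  81]
225 165 [ 20  98 159]
245 205 [ 20  97 157]
```

View pics/crop.png

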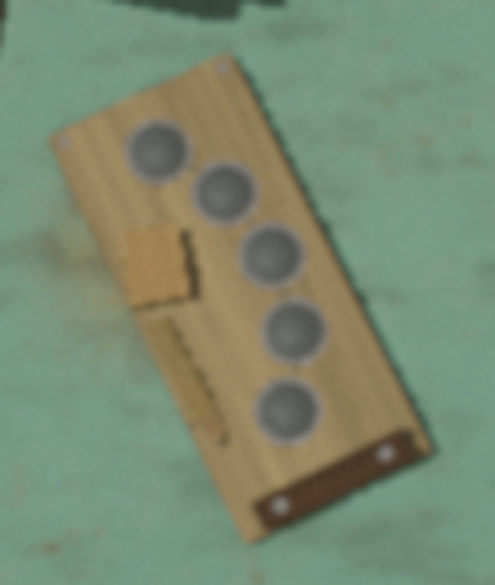

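The enlargement shows the dark stop block at the lower end, about (269,227). Pad 1 is at about (259,211), pad 5 at about (230,153), and the bow bulges right. Next I'll find the pad centres and fit the known arc to them.

```bash
cat > find.py <<'E'
from h import *
a=2*np.arcsin(27/150); th=(np.arange(5)-2)*a
M=np.c_[.150*np.cos(th),.150*np.sin(th)]        # pads in arc-centre frame
mid=(th[:-1]+th[1:])/2; G=.150*np.c_[np.cos(mid),np.sin(mid)]
def fit(P):
    mm,pm=M.mean(0),P.mean(0);U,_,V=np.linalg.svd((M-mm).T@(P-pm))
    D=np.diag([1,np.linalg.det(V.T@U.T)]);R=V.T@D@U.T;return R,pm-R@mm
def measure(im,name="top",box=(205,130,295,240),z=.0275):
    x0,y0,x1,y1=box
    big=cv2.resize(im[y0:y1,x0:x1],None,fx=4,fy=4,interpolation=cv2.INTER_CUBIC)
    h=cv2.cvtColor(big,cv2.COLOR_BGR2HSV); m=((h[...,1]<45)&(h[...,2]<140)).astype(np.uint8)
    m=cv2.morphologyEx(m,cv2.MORPH_OPEN,np.ones((7,7)))
    cs=[c for c in cv2.findContours(m,0,1)[0] if 700<cv2.contourArea(c)<4500]
    px=[]
    for c in cs:
        (u,v),r=cv2.minEnclosingCircle(c);q=cv2.moments(c);ar=cv2.contourArea(c)
        if ar/(np.pi*r*r)>.7: px.append([(q["m10"]/q["m00"]+.5)/4-.5+x0,(q["m01"]/q["m00"]+.5)/4-.5+y0])
    px=np.array(sorted(px,key=lambda p:-p[1])); return px,ray(name,px,z)[:,:2]
E
python3 - <<'E'
from find import *
px,P=measure(cv2.imread("pics/top0.png"),z=.025)
print(px.round(1));print(P.round(4));print(np.linalg.norm(np.diff(P,axis=0),axis=1))
if len(P)==5:
    R,t=fit(P);F=M@R.T+t;print("resid mm",((F-P)*1e3).round(1));print("pads",F.round(4));print("gaps",(G@R.T+t).round(4));np.savez("fit.npz",pads=F,gaps=G@R.T+t)
    print("board y",R[:,1], "block face?",ray("top",[[195+335/4.5,120+480/4.5]],.046))
E
```

```text
[[258.6 210.8]
 [259.9 193.2]
 [255.  176.4]
 [244.6 162.4]
 [229.8 153.2]]
[[ 0.4437 -0.0536]
 [ 0.4971 -0.0588]
 [ 0.5488 -0.0451]
 [ 0.5926 -0.0143]
 [ 0.6223  0.0303]]
[0.0535953  0.05352924 0.05348069 0.05361272]
resid mm [[-0.7  0. ]
 [-0.4 -0.4]
 [ 0.1 -0.4]
 [ 0.3  0.2]
 [ 0.6  0.5]]
pads [[ 0.443  -0.0536]
 [ 0.4967 -0.0592]
 [ 0.5489 -0.0454]
 [ 0.5929 -0.0141]
 [ 0.6229  0.0308]]
gaps [[ 0.4696 -0.0588]
 [ 0.5235 -0.0547]
 [ 0.5723 -0.0318]
 [ 0.6099  0.007 ]]
board y [0.9053894  0.42458218] block face? [[ 0.39447127 -0.08383942  0.046     ]]
```

The pad spacing (53.5 mm against 54), arc residuals under 1 mm, and block distance (about 57 mm, i.e. 45 + 11) all agree. Now I'll go above pad 1, close the gripper and press it.

Run:
```python
from find import *
d=np.load("fit.npz");p=d["pads"];R=np.array([[-1,0,0],[0,1,0],[0,0,-1.]])
for q in list(p): 
    for z in(.15,.0245): assert env.ik([*q,z],R) is not None
env.reach([*p[0],.2],R); env.move_gripper(0.0,20)
env.move_linear([*p[0],.06],feed=.1); env.wait(.3)
f0=env.get_state(); print(f0["time"],f0["ee_pos"],f0["ft_force"],f0["joint_pos"],f0["opening"])
env.move_linear([*p[0],.034],feed=.04); env.wait(.2); s=env.get_state(); print(s["ee_pos"],s["ft_force"]-f0["ft_force"])
for z in(.0285,.0270,.0255,.0245):
    hit=env.move_linear([*p[0],z],feed=.01,contact_N=6); env.wait(.15); s=env.get_state(); print(z,hit,s["ee_pos"].round(4),(s["ft_force"]-f0["ft_force"]).round(2))
    if hit: break
np.save("f0.npy",f0["ft_force"]);print(s["time"])
```

```text
5.0167 [ 0.44316797 -0.05350355  0.06019545] [-0.52461657  0.08809721  0.95907795] [-33.56591895  21.13041315  46.99327783 116.60617477 -20.03533878
  50.36736732 114.53019643] -0.001293734086318386
[ 0.44327717 -0.05357393  0.03423589] [ 1.12795782 -0.6130138  -0.57242765]
0.0285 False [ 0.4429 -0.0535  0.0285] [-0.38  0.34 -0.02]
0.027 False [ 0.4431 -0.0536  0.0271] [-0.08 -0.28  1.61]
0.0255 False [ 0.4431 -0.0536  0.0255] [0.05 0.5  1.19]
0.0245 False [ 0.4431 -0.0536  0.0245] [-0.34 -0.11  1.9 ]
8.1667
```

```bash
cat >> h.py <<'E'
def force(n=15):
    a=[]
    for _ in range(n): env.wait(.02); a.append(env.get_state()["ft_force"])
    return np.mean(a,0),np.std(a,0)
E
python3 - <<'E'
from find import *
p=np.load("fit.npz")["pads"]
for z in(.0245,.0238):
    env.move_linear([*p[0],z],feed=.01,contact_N=6); m,s=force(); print(z,m.round(2),s.round(2),env.get_state()["ee_pos"][2])
env.move_linear([*p[0],.034],feed=.02); m,s=force(); print("free",m.round(2),env.get_state()["time"])
E
```

```text
0.0245 [-0.7  -0.11  2.97] [0.39 0.51 0.42] 0.024517670678664935
0.0238 [-0.38  0.04  3.58] [0.4  0.69 0.56] 0.02382403982191112
free [ 0.08 -0.11 -0.16] 10.075
```

Averaged force is 3.1 N at 24.5 mm and 3.7 N at 23.8 mm, so pad 1 went down about 4 mm, as its spring predicts. I'll run the rest of the row low along the line.

Run:
```python
from find import *
d=np.load("fit.npz");p,g=d["pads"],d["gaps"]
free,_=force(); 
for i in range(1,5):
    env.move_linear([*g[i-1],.032],feed=.06); env.wait(.1); e=env.get_state()["ee_pos"]; print("gap",i,((e[:2]-g[i-1])*1e3).round(1),e[2].round(4))
    env.move_linear([*p[i],.032],feed=.06)
    hit=env.move_linear([*p[i],.024],feed=.015,contact_N=8); m,s=force(12); print("pad",i+1,hit,env.get_state()["ee_pos"].round(4),(m-free).round(2))
    env.move_linear([*p[i],.032],feed=.02)
    if hit or (m-free)[2]<2.4: print("STOP"); break
print(env.get_state()["time"])
```

```text
gap 1 [-0.4  0. ] 0.0318
pad 2 False [ 0.4967 -0.0592  0.0241] [-0.82  0.1   3.37]
gap 2 [-0.5 -0.2] 0.0318
pad 3 False [ 0.5489 -0.0456  0.0241] [-1.16 -0.44  3.48]
gap 3 [-0.4 -0.4] 0.0319
pad 4 False [ 0.5929 -0.0145  0.0242] [-0.74 -0.66  3.41]
gap 4 [-0.2 -0.6] 0.032
pad 5 False [0.623  0.0303 0.0242] [-0.83 -1.22  3.53]
21.2583
```

All five pads gave about 3.4 N, roughly 4 mm down. Now I'll lift clear and check the board before handing in.

Run:
```python
from find import *
d=np.load("fit.npz");p=d["pads"]
env.move_linear([*p[4],.15],feed=.1)
env.move_linear([.45,.2,.22],feed=.15); env.wait(.3)
im=env.snapshot("top")[:,:,::-1].copy(); cv2.imwrite("pics/top1.png",im)
px,P=measure(im,z=.025); print(len(P), ((P-measure(cv2.imread("pics/top0.png"),z=.025)[1])*1e3).round(1) if len(P)==5 else P, env.get_state()["time"])
```

```text
5 [[-0.  -0.1]
 [-0.1 -0.1]
 [-0.1 -0.1]
 [ 0.2 -0.2]
 [ 0.1 -0.2]] 24.7667
```

View pics/top1.png

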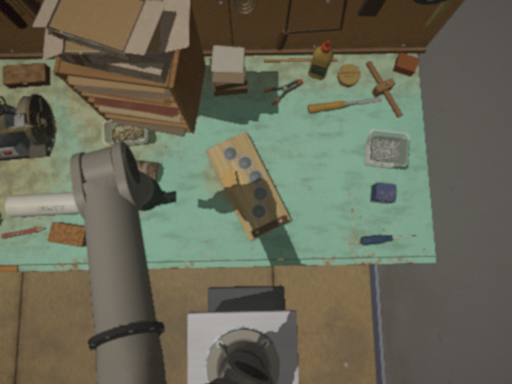

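The picture shows the board unmoved (pads within 0.2 mm of where they started), the five pads at (230,153) to (259,211), and the arm clear at the left with its gripper at about (165,197). The other things I can see look undisturbed.

```bash
python3 -c "
from plant import env
print(env.close_job())"
```

```text
the job is handed in; nothing more can be done
None
```

I pressed all five pads about 4 mm down in order (roughly 3.5 N each), passing low over each gap; the board did not measurably move, the arm finished clear, and the job is handed in, though it returned no verdict.

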